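# Thread spacer and cover plate onto the tilted stack stand

## Robot

A 6-joint arm with a two-finger parallel gripper is mounted at the origin on a cart in front of the work surface, level with it; the furniture and walls round the work are solid. World frame = base frame: x ahead of the robot, y to its left, z up, the work surface at z = 0. Lengths are in mm, angles in degrees, forces in N, time in s.
With the tool pointing down it reaches from about 350 to 850 mm from the base axis. Payload 8.1 kg.
Tool frame: the origin (TCP) lies between the finger pads; the fingertips stand 22 mm ahead of it and the grasp point (between the pads) lies 3 mm ahead of it; z points along the fingers, y is the line along which they close (so a half turn about z gives the same grasp; the last joint's range is limited). The gripper opens to 85 mm and grips with 20 to 120 N. Pads are 22 mm wide; open, the fingers measure 114 mm over their backs; the gripper's body (76 mm by 85 mm) begins 54 mm behind the grasp point. The pads swing forward as they close: fully open they stand 13 mm farther back than shut.
Start: joints at [-76.971, 7.471, 85.268, -0, 87.261, -4.893], TCP at [184.655, -570.884, 253.292] pointing down, gripper open.
Joint ranges: [-169.43, 169.43], [-51.17, 129.36], [1.28, 143.12], [-76.62, 256.62], [0, 156.53], [-152.29, 152.29]. Speed limits (degrees/s): [136.94, 136.94, 159.86, 180, 180, 180].

## Interface

Orientations are given as [roll, pitch, yaw] about the fixed x, y, z axes, in that order (R = Rz(yaw) Ry(pitch) Rx(roll)).
In Python, from bench import sense, snapshot, calibration, hand_in gives the robot as it stands.
- The arm moves only by the shell command python3 -m crank 'ROWS' [FORCE]. ROWS is JSON, a list of rows, each a list of 5 numbers: the shift along the tool's x, y, z in cm, then the turn about the tool's z in rad, then the finger opening in cm, from 0 to 8.54. A call has 1 to 20 rows; each row is the pose to reach, as a shift and turn from the pose commanded when the call began, along the tool's axes at that moment; what a row does not reach only later rows make up. A row lasts 1/10 s, in which the tool goes at most 50 mm and 8.59 degrees, less where a joint would pass 70% of its speed; a pose out of reach is approached as far as the arm can. A call with a gripper value outside its range is refused whole. The fingers move at their own pace and stop on an object; FORCE is the grip in N (left out, the last holds). Time passes only in rows, so rows that repeat a pose let the fingers close. It gives the time, the measured TCP pose, the force, the opening and the grip force at its end, in the units of the state.
- sense(): the state, without advancing time (a new reading comes with each control period).
- snapshot(name): name is "side" or "top" or "wrist"; returns (picture, depth): 400x640x3 uint8, red, green, blue; 400x640 float32, mm along the optical axis (not along the pixel's ray), 0 where there is no reading.
- calibration(name): a dict with "fovy" (degrees; the focal length in pixels is half the picture's height over the tangent of half this angle, whatever the lens; pixels are square), "cx", "cy" (the principal point, pixels), "k1" (the pictures are not rectified: a ray, as slopes to the right and down, at radius r is drawn at 1 + k1 r^2 times it, then the intrinsics apply), "rvec" (rotation vector, rad) and "tvec" (3), from world to camera coordinates, as OpenCV has them; the wrist camera has in their place "tool_from_camera" (4x4, takes a point from camera to tool coordinates, whose origin is the TCP and whose axes are the flange's). Camera axes: x right, y down, z forward; pixel columns grow to the right and rows downward; lengths in mm; the calibration is good to about 2 mm. A picture is of the moment at which its call begins: read the wrist's pose just before it. calibration takes no time and is no camera call.
- hand_in(): hands the job in; it is judged then, once.
The state is a dict: "time": time; "joint_pos": joint angles; "qd": joint speeds; "joint_efforts": joint torques, N m; "tool_pos": TCP position; "tcp_rot": TCP orientation; "ft_force": force on the tool from outside, world axes, zero at the start; "wrist_torque": the same for the moment, N m; "finger_gap": finger opening in mm; "grip_force": force on a finger pad.
Only numpy, scipy, OpenCV 4.12 (cv2) and the standard library are available. Lean on these libraries where they do the work, as an engineer would, in place of code of your own. Each camera call takes 0.05 s, during which the arm holds its last target. There are 200 camera calls.

## Task

Build up the test cell: take the orange spacer frame out of the white rack by its tab and thread it over both pins of the tilted blue bed until it lies flat against the bed, then thread the aluminium cover plate over the same two pins until it lies flat on the spacer. Finally press the cover firmly home with a push of about 15 N (not over 50 N, or the cell is crushed), and let go. Leave the tape roll, the multimeter and the objective case where they are.

Things in the scene. Friction and masses are not known exactly. Their poses are not given: they have to be found in the camera images.
- bed: Blue panel 110 wide, 85 high, 12 thick on a grey stand fixed to the bench, leaning back 25 degrees. Origin: centre of its front face, 80 mm above the bench. -x: the way its two pins point (25 degrees upward); y: along the row of pins; z: up the face. Tabs stand clear above the panel. Home: spacer middle at x = -5 mm, cover middle at x = -15 mm, y that of the pins, z about 0.
- pin_row (a point): Nominal middle between the two pins, on the panel face. The steel pins, 10 mm thick with 3 mm tapered tips, are 74 mm apart along bed y at z = 0; the one at +y is 48 mm long, the other 40 mm. They sit together on a stiff cross slide that was left up to 5 mm to either side (bed y) of this point; that is not measured: look or feel.
- pin_tip (a point): Point 48 mm in front of the panel, 37 mm to bed +y of pin_row: where the longer pin's tip would be with the slide in its middle. A part stopped with its middle 53 mm (longer pin) or 45 mm (shorter pin) in front of the panel has missed its holes (1 mm play all round): draw back, shift it 1 to 2 mm sideways and feel again.
- rack: White rack fixed to the bench, 130 x 125 x 12 mm floor with two slots 80 mm apart along its x (at x = -40 and +40 mm), each formed by 38 mm high cheeks at both ends, 11.6 mm wide. Origin: centre of the underside; slots run along y. Parts stand in them on the floor, 12 mm above the bench; lift 45 mm to clear the cheeks. Which part is in which slot varies.
- spacer_mid (a point): Orange spacer frame with a rectangular window 47 high x 38 wide. Upright, 110 wide x 85 high x 10 thick, 0.15 to 0.28 kg, plus a tab on top. Two 12 mm holes through the thickness, 74 mm apart. x: thickness; y: width; z: up to the tab. Point: middle of the 85 mm part, midway between the holes.
- spacer_tab (a point): Grip point on the spacer's tab (40 wide, 45 high, 10 thick), from spacer_mid 67.5 mm along the part's z and -30 mm along its y, 20 mm below the tab's top. Both tabs are staggered so that fingers have room beside the other one; keep each part the way round it stands in the rack.
- cover_mid (a point): Plain aluminium cover plate with dark screw dots and a dark rectangle on both faces. Upright, 110 wide x 85 high x 10 thick, 0.15 to 0.28 kg, plus a tab on top. Two 12 mm holes through the thickness, 74 mm apart. x: thickness; y: width; z: up to the tab. Point: middle of the 85 mm part, midway between the holes; press there, the gripper leaning clear of the tabs.
- cover_tab (a point): Grip point on the cover's tab (40 wide, 45 high, 10 thick), from cover_mid 67.5 mm along the part's z and +30 mm along its y, 20 mm below the tab's top.
- tape: Black tape roll, 63 x 60 x 19 mm, origin under its centre. Bystander.
- meter: Yellow multimeter, 142 x 87 x 40 mm, lying flat, origin under its centre. Bystander.
- puck_case: Clear objective case with black base, 35 mm across, 55 mm high, origin under its centre. Bystander.
There are look-alikes about, which are no part of the job. Of the things shaped like the part that bears cover_mid, the aluminium one is meant. Of the things shaped like the part that bears spacer_mid, the orange one is meant.

How it is judged:
By the outcome, as a careful person would: the job done as asked, in the order asked, and still so for the second after the job is handed in, with the robot touching nothing.
It also fails if it takes over 72 s, if anything falls off the work surface, if the arm or the gripper's body presses on something with over 40 N, if the wrist force passes 120 N, or if a joint passes its speed limit or range.

## Working session

There is one attempt and no reset: what is moved stays moved. The work goes in short steps, Python scripts to look and compute and a shell command to move; the robot and the scene stay as the last step left them, time stands still between calls to the robot, and variables do not carry over. Pictures are saved under pics/ and viewed, at most 12 in all, crops included, and the job is handed in when it is done.

```bash
ls; mkdir -p pics
cat > h.py <<'E'
import numpy as np,cv2
from scipy.spatial.transform import Rotation as R
from bench import sense,snapshot,calibration
def tool():
    s=sense();T=np.eye(4);T[:3,:3]=R.from_euler('xyz',s['tcp_rot'],degrees=True).as_matrix();T[:3,3]=s['tool_pos'];return T
def campose(name,T=None):
    c=calibration(name)
    if name=='wrist': return (tool() if T is None else T)@np.array(c['tool_from_camera'])
    M=np.eye(4);M[:3,:3]=R.from_rotvec(c['rvec']).as_matrix();M[:3,3]=c['tvec'];return np.linalg.inv(M)
def rays(name,uv):
    c=calibration(name);f=200/np.tan(np.radians(c['fovy']/2));K=np.array([[f,0,c['cx']],[0,f,c['cy']],[0,0,1]])
    p=cv2.undistortPoints(np.array(uv,float).reshape(-1,1,2),K,np.array([c['k1'],0,0,0,0.])).reshape(-1,2)
    return np.c_[p,np.ones(len(p))]
def pts(name,uv,depth,T=None):
    uv=np.array(uv).reshape(-1,2);r=rays(name,uv);d=depth[uv[:,1].astype(int),uv[:,0].astype(int)];M=campose(name,T)
    return (r*d[:,None])@M[:3,:3].T+M[:3,3]
def cloud(name,d,T=None):
    v,u=np.mgrid[:400,:640];P=pts(name,np.c_[u.ravel(),v.ravel()],d,T).reshape(400,640,3);P[d==0]=np.nan;return P
def snap(name,fn):
    T=tool();p,d=snapshot(name);cv2.imwrite('pics/%s.png'%fn,p[:,:,::-1]);np.savez('pics/%s.npz'%fn,p=p,d=d,T=T);return p,d,T
E
python3 - <<'E'
from h import *
s=sense();print(s)
for n in('side','top'):
    p,d,T=snap(n,n+'0');print(n,campose(n).round(2).tolist(),calibration(n)['fovy'],(d==0).mean())
print(calibration('wrist'))
E
```

```text
pics
{'time': 0.0, 'joint_pos': array([-7.69694116e+01,  7.51497669e+00,  8.53305815e+01, -1.89545339e-04,
        8.72619222e+01, -4.89344973e+00]), 'qd': array([-0.0298196 , -0.01096485, -0.01124528, -0.04463906, -0.11357368,
       -0.00481986]), 'joint_efforts': array([ 2.26198740e-04, -5.69389236e+01, -5.00556171e+01, -2.00746704e-04,
        1.48290658e-02, -1.51521232e-05]), 'tool_pos': array([ 184.55204939, -570.36522323,  252.2332908 ]), 'tcp_rot': array([-1.79892895e+02, -8.97977469e-03,  1.79240390e+01]), 'ft_force': array([-0.94704719, -0.0091202 ,  0.56412411]), 'wrist_torque': array([-0.01458526,  0.00884087,  0.06397031]), 'grip_force': 0.0, 'finger_gap': 85.35408227084964}
side [[1.0, -0.05, 0.08, 460.99], [-0.09, -0.63, 0.77, -709.68], [0.01, -0.77, -0.63, 948.94], [0.0, 0.0, 0.0, 1.0]] 50.366771989897465 0.0482890625
top [[-0.02, -0.99, 0.13, 416.91], [-1.0, 0.02, -0.01, 302.23], [0.01, -0.13, -0.99, 1297.6], [0.0, 0.0, 0.0, 1.0]] 49.757279335914475 0.00405859375
{'fovy': 65.71102094696995, 'cx': 319.39562614387427, 'cy': 208.59443291508396, 'k1': 0.007108832388652282, 'tool_from_camera': array([[ 9.44490845e-04, -9.46413246e-01, -3.22956772e-01,
         8.30177978e+01],
       [ 9.99999511e-01,  9.88347395e-04,  2.81936102e-05,
        -8.35660660e-02],
       [ 2.92510678e-04, -3.22956641e-01,  9.46413716e-01,
        -1.21544440e+02],
       [ 0.00000000e+00,  0.00000000e+00,  0.00000000e+00,
         1.00000000e+00]])}
```

View pics/side0.png

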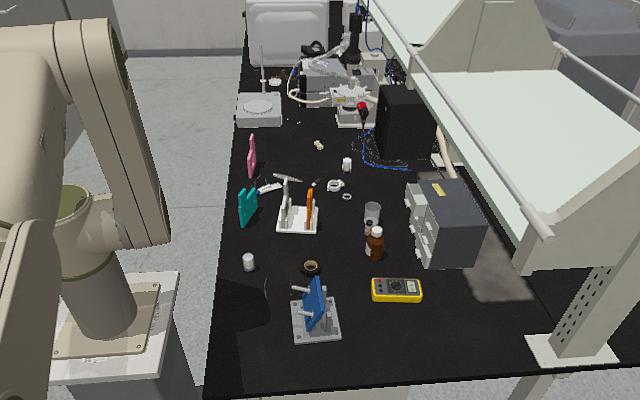

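View pics/top0.png

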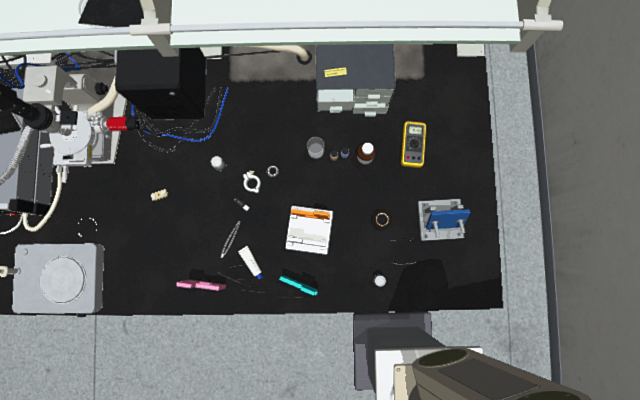

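The top view shows the bed at (443,220), rack at (309,230), tape at (382,219), meter at (414,145) and case at (316,147). What could be taken for the parts (side-view pixels):
- Orange frame in the rack: (309,205).
- Aluminium plate in the rack: (285,205).
- Teal look-alike: (247,207).
- Pink look-alike: (251,157).

By the description I choose the two parts in the rack. Next I measure them and take a close crop.

Run:
```python
from h import *
for n in('side','top'):
    z=np.load(f'pics/{n}0.npz');p,d=z['p'],z['d'];P=cloud(n,d)
    hsv=cv2.cvtColor(p,cv2.COLOR_RGB2HSV);X=P
    roi=np.zeros((400,640),bool)
    if n=='side': roi[170:345,270:345]=1
    else: roi[195:255,280:480]=1
    def m(lo,hi):return (cv2.inRange(hsv,lo,hi)>0)&roi&~np.isnan(X[...,2])
    for nm,mask in(('orange',m((5,150,100),(18,255,255))),('blue',m((100,120,60),(120,255,255)))):
        if nm=='orange': mask&=X[...,2]>35
        Q=X[mask];print(n,nm,len(Q),np.percentile(Q,[2,50,98],axis=0).round(0).tolist())
        r=cv2.minAreaRect(Q[:,:2].astype(np.float32));print(r)
    if n=='top':
        w=roi&(hsv[...,1]<60)&(hsv[...,2]>100)&(X[...,2]>5);w[:,340:]=0
        Q=X[w];print('rack',cv2.minAreaRect(Q[(Q[:,2]<30)][:,:2].astype(np.float32)));print('tall',np.percentile(Q[Q[:,2]>70],[2,50,98],axis=0).round())
        w=roi&(hsv[...,1]<60)&(hsv[...,2]>80)&(X[...,2]>2)&(X[...,2]<40);w[:,:410]=0
        print('stand',cv2.minAreaRect(X[w][:,:2].astype(np.float32)))
a=cv2.imread('pics/side0.png')[165:350,220:350];b=cv2.imread('pics/top0.png')[190:260,270:480]
a=cv2.resize(a,None,fx=3,fy=3);b=cv2.resize(b,(400,133))
c=np.zeros((555,800,3),np.uint8);c[:555,:390]=a;c[:133,400:]=b
cv2.imwrite('pics/crop1.png',c)
```

```text
side orange 139 [[537.0, 283.0, 36.0], [543.0, 295.0, 97.0], [556.0, 388.0, 143.0]]
((546.6309814453125, 336.3912658691406), (109.93116760253906, 10.047467231750488), 81.48062133789062)
side blue 726 [[504.0, -104.0, 41.0], [528.0, -57.0, 94.0], [548.0, 5.0, 118.0]]
((528.05322265625, 1.5545425415039062), (215.5640411376953, 52.088104248046875), 86.63438415527344)
top orange 184 [[536.0, 292.0, 46.0], [545.0, 334.0, 97.0], [557.0, 393.0, 144.0]]
((546.6094360351562, 342.1465759277344), (107.92523956298828, 9.74772834777832), 81.35662078857422)
top blue 579 [[504.0, -102.0, 43.0], [528.0, -47.0, 97.0], [547.0, 6.0, 120.0]]
((528.6029052734375, -69.47853088378906), (51.2004508972168, 154.4862060546875), 7.453825950622559)
rack ((508.704833984375, 349.2904357910156), (125.0535888671875, 130.15948486328125), 80.81611633300781)
tall [[458. 302.  77.]
 [468. 358.  99.]
 [479. 403. 145.]]
stand ((530.9027099609375, -52.747711181640625), (119.91459655761719, 139.80972290039062), 2.103088140487671)
```

View pics/crop1.png

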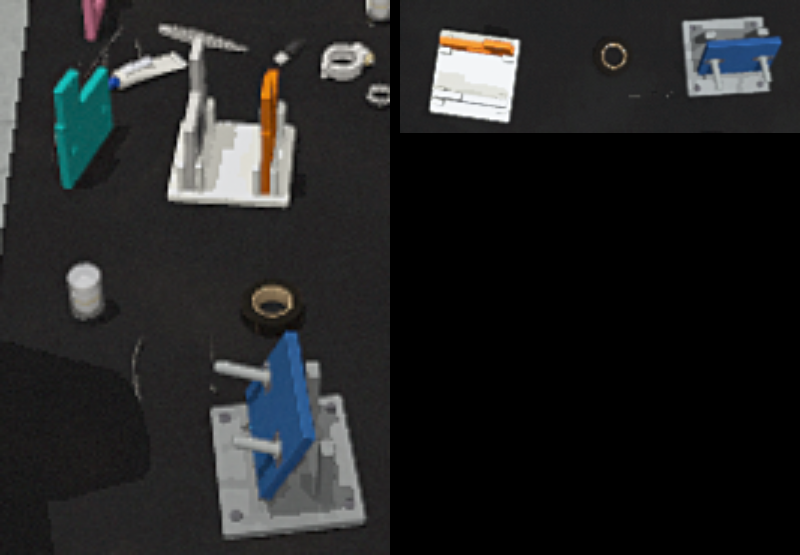

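Crop confirms it: orange frame with its window in the far slot, plain aluminium plate in the near slot, both facing the robot's way round. The bed's pins point to the robot (-x world). Now I go above the bed for a close look.

```bash
cat >> h.py <<'E'
def delta(p,yaw):
    "tool-frame shift (cm) and turn (rad) to TCP p, yaw"
    T=tool();s=sense();v=T[:3,:3].T@(np.array(p,float)-T[:3,3])/10
    print('row',v.round(2).tolist(),round(float(np.radians((s['tcp_rot'][2]-yaw+180)%360-180)),3))
def st():
    s=sense();print('t',round(s['time'],2),'pos',s['tool_pos'].round(1),'rot',s['tcp_rot'].round(2),'F',s['ft_force'].round(1),'gap',round(s['finger_gap'],1),'grip',round(s['grip_force'],1))
E
python3 - <<'E'
from h import *
delta([425,-47,300],3)
for n in('side','top'):
    z=np.load(f'pics/{n}0.npz');P=cloud(n,z['d']);p=z['p']
    hsv=cv2.cvtColor(p,cv2.COLOR_RGB2HSV);o=(cv2.inRange(hsv,(5,150,100),(18,255,255))>0)&(P[...,2]>112);o[:170]=0
    print('spacer tab',np.percentile(P[o],[3,50,97],axis=0).round())
    w=(hsv[...,1]<60)&(P[...,2]>112)&(P[...,2]<150)&(abs(P[...,0]-468)<20)&(abs(P[...,1]-350)<70)
    print('cover tab',np.percentile(P[w],[3,50,97],axis=0).round())
E
```

```text
row [38.99, -42.41, -4.69] 0.261
spacer tab [[537. 290. 115.]
 [542. 297. 139.]
 [548. 330. 143.]]
cover tab [[466. 361. 115.]
 [472. 368. 136.]
 [480. 399. 144.]]
spacer tab [[536. 295. 114.]
 [541. 313. 140.]
 [548. 330. 145.]]
cover tab [[468. 364. 117.]
 [473. 384. 141.]
 [479. 403. 146.]]
```

```bash
python3 -m crank '[[39,-42.4,-4.7,0.26,8.5],[39,-42.4,-4.7,0.26,8.5],[39,-42.4,-4.7,0.26,8.5],[39,-42.4,-4.7,0.26,8.5],[39,-42.4,-4.7,0.26,8.5],[39,-42.4,-4.7,0.26,8.5],[39,-42.4,-4.7,0.26,8.5],[39,-42.4,-4.7,0.26,8.5],[39,-42.4,-4.7,0.26,8.5],[39,-42.4,-4.7,0.26,8.5],[39,-42.4,-4.7,0.26,8.5],[39,-42.4,-4.7,0.26,8.5],[39,-42.4,-4.7,0.26,8.5],[39,-42.4,-4.7,0.26,8.5],[39,-42.4,-4.7,0.26,8.5],[39,-42.4,-4.7,0.26,8.5]]'
python3 - <<'E'
from h import *
st();snap('wrist','w1');st()
E
```

```text
time: 1.7
tool_pos: [424.9, -48.4, 300.0]
tcp_rot: [180.0, 0.0, 2.9]
ft_force: [-0.1, 0.3, 0.5]
finger_gap: 84.9
grip_force: 0.0
t 1.7 pos [424.9 -48.4 300. ] rot [1.7999e+02 3.0000e-02 2.9200e+00] F [-0.1  0.3  0.5] gap 84.9 grip 0.0
t 1.75 pos [424.9 -48.4 300.1] rot [1.7999e+02 2.0000e-02 2.9100e+00] F [-0.  -0.2 -0.7] gap 84.7 grip 0.0
```

View pics/w1.png

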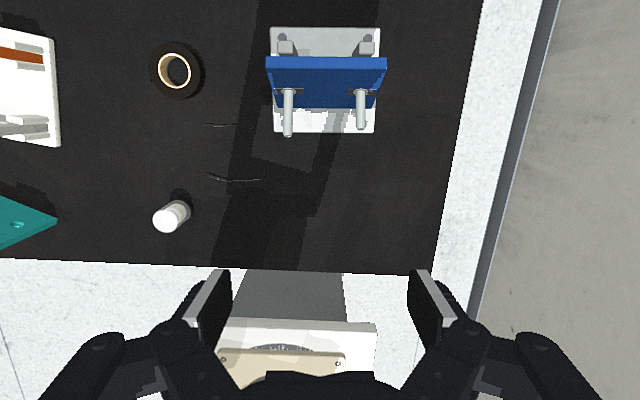

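The wrist view shows the blue panel at columns 265–386, the long pin (left, +y) tip at (288,136) and the short pin tip at (361,128). I fit the panel face and pins from depth.

Run:
```python
from h import *
z=np.load('pics/w1.npz');P=cloud('wrist',z['d'],z['T']);p=z['p'];hsv=cv2.cvtColor(p,cv2.COLOR_RGB2HSV)
b=(cv2.inRange(hsv,(100,120,40),(125,255,255))>0)&~np.isnan(P[...,2]);b[:45]=0;b[125:]=0;b[:,:255]=0;b[:,400:]=0
# front face: below row 76
vv,uu=np.mgrid[:400,:640]
Q=P[b&(vv>76)];
for i in range(4):
    c=np.median(Q,0) if i==0 else Q.mean(0);u,s,vt=np.linalg.svd(Q-Q.mean(0),full_matrices=False);n=vt[2];Q=Q[abs((Q-Q.mean(0))@n)<2]
n=n if n[0]>0 else -n
print('n',n.round(3),'tilt',np.degrees(np.arcsin(-n[2])),'yaw',np.degrees(np.arctan2(n[1],n[0])),len(Q))
y=np.cross([0,0,1],n);y/=np.linalg.norm(y);zz=np.cross(n,y)
A=P[b];A=A[abs((A-Q.mean(0))@n)<15]
ys=(A-Q.mean(0))@y;zs=(A[abs((A-Q.mean(0))@n)<2.5]-Q.mean(0))@zz
ylo,yhi=np.percentile(ys,[.7,99.3]);zhi=zs.max();print('w',yhi-ylo,'top',zhi,zs.min())
o=Q.mean(0)+y*(ylo+yhi)/2; k=(80-o[2])/zz[2]; O=o+zz*k
print('origin',O.round(1),'half height at top',(A-O)[abs((A-Q.mean(0))@n)<2.5].dot(zz).max())
L=np.stack([(P-O)@n,(P-O)@y,(P-O)@zz],-1)
g=(hsv[...,1]<90)&(L[...,0]<-8)&(L[...,0]>-60)&(abs(L[...,2])<15)&(abs(L[...,1])<60)
for sgn in(1,-1):
    G=L[g&(sgn*L[...,1]>0)];print('pin',sgn,len(G),np.percentile(G,[2,50,98],axis=0).round(1).tolist(),'ymid',[(round((np.percentile(S,2)+np.percentile(S,98))/2,1)) for S in (G[(G[:,0]<-a)&(G[:,0]>-a-10)][:,1] for a in(10,20,30)) if len(S)])
np.savez('bed.npz',O=O,n=n,y=y,z=zz)
```

```text
n [ 0.907  0.038 -0.42 ] tilt 24.842476057990616 yaw 2.4268873155746484 2605
w 107.17860141581886 top 44.704781683011724 -40.62680515962003
origin [519.  -49.1  80. ] half height at top 45.14750767293644
pin 1 386 [[-47.9, 33.0, 1.0], [-29.1, 37.1, 5.0], [-9.4, 42.4, 7.2]] ymid [np.float64(37.9), np.float64(37.7), np.float64(37.5)]
pin -1 309 [[-40.0, -41.1, 0.2], [-25.5, -35.6, 4.9], [-9.0, -31.7, 6.9]] ymid [np.float64(-35.8), np.float64(-36.5), np.float64(-36.3)]
```

Run:
```python
from h import *
delta([420,362,300],-8.6)
```

```text
row [1.6, -41.02, 0.01] 0.201
```

```bash
python3 -m crank '[[1.6,-41,0,0.2,8.5],[1.6,-41,0,0.2,8.5],[1.6,-41,0,0.2,8.5],[1.6,-41,0,0.2,8.5],[1.6,-41,0,0.2,8.5],[1.6,-41,0,0.2,8.5],[1.6,-41,0,0.2,8.5],[1.6,-41,0,0.2,8.5],[1.6,-41,0,0.2,8.5],[1.6,-41,0,0.2,8.5],[1.6,-41,0,0.2,8.5],[1.6,-41,0,0.2,8.5]]'
python3 - <<'E'
from h import *
p,d,T=snap('wrist','w2')
P=cloud('wrist',d,T)
b=(abs(P[...,0]-508)<90)&(abs(P[...,1]-349)<90)
def rect(m): 
    Q=P[m][:,:2].astype(np.float32);return len(Q),cv2.minAreaRect(Q)
for lo,hi in((135,150),(85,102),(45,54),(8,16)):
  for x in ((400,508),(508,620)):
    m=b&(P[...,2]>lo)&(P[...,2]<hi)&(P[...,0]>x[0])&(P[...,0]<x[1])
    if m.sum()>5: print(lo,x,rect(m),np.median(P[m][:,2]))
E
```

```text
time: 2.95
tool_pos: [420.1, 361.4, 300.3]
tcp_rot: [180.0, -0.0, -8.5]
ft_force: [-0.5, -0.1, 0.2]
finger_gap: 84.9
grip_force: 0.0
135 (400, 508) (546, ((473.03558349609375, 382.65667724609375), (39.334571838378906, 11.256691932678223), 82.17626953125)) 142.6445109750096
135 (508, 620) (745, ((542.4777221679688, 311.7376403808594), (39.81888198852539, 11.209918975830078), 81.69513702392578)) 142.62050771918285
85 (400, 508) (801, ((468.4986877441406, 353.23333740234375), (108.9696273803711, 10.670516014099121), 81.46955108642578)) 97.7437894324371
85 (508, 620) (1056, ((547.0657958984375, 341.29571533203125), (109.62234497070312, 10.04945182800293), 81.2397232055664)) 97.86844065539347
45 (400, 508) (348, ((468.8834228515625, 354.2713623046875), (114.39253997802734, 26.609359741210938), 80.99256896972656)) 50.490035975418266
45 (508, 620) (374, ((547.7002563476562, 342.68414306640625), (114.2149429321289, 27.839757919311523), 81.49811553955078)) 50.54979855902067
8 (400, 508) (3055, ((480.0303955078125, 352.7786865234375), (125.07323455810547, 73.79100799560547), 82.03853607177734)) 12.854813830209935
8 (508, 620) (3267, ((536.2989501953125, 344.4857482910156), (125.06272888183594, 72.50133514404297), 82.27658081054688)) 12.93818055171647
```

View pics/w2.png

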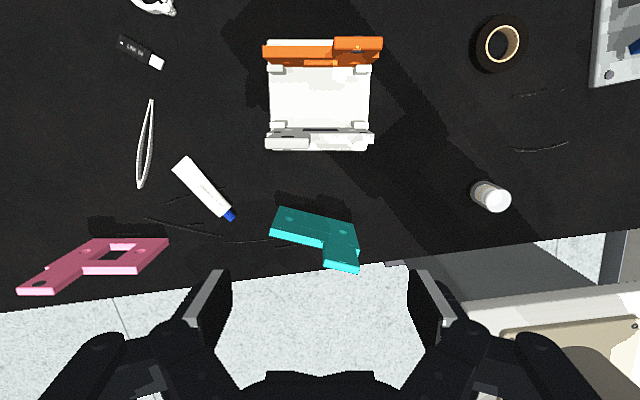

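The wrist view shows the spacer tab at (358,48), its body top edge near (315,52), and the cover tab at (288,142). The teal and pink look-alikes lie clear. This tool can't be tilted by the rows, so I will grip the tab across its 40 mm width. Then the part can pivot about the pads to 25°.

```bash
python3 -m crank '[[12.8,3.1,8,0,8.5],[12.8,3.1,8,0,8.5],[12.8,3.1,8,0,8.5],[12.8,3.1,10,0,8.5],[12.8,3.1,14,0,8.5],[12.8,3.1,17,0,8.5],[12.8,3.1,18,0,8.5],[12.8,3.1,18,0,8.5],[12.8,3.1,18,0,3.5],[12.8,3.1,18,0,3.5],[12.8,3.1,18,0,3.5],[12.8,3.1,18,0,3.5],[12.8,3.1,18,0,3.5],[12.8,3.1,18,0,3.5],[12.8,3.1,18,0,3.5],[12.8,3.1,18,0,3.5]]' 60
python3 -c "
from h import *
st();snap('wrist','w3')"
```

```text
time: 4.6
tool_pos: [542.9, 314.0, 122.6]
tcp_rot: [-179.9, -0.2, -8.4]
ft_force: [-0.5, -1.3, 7.2]
finger_gap: 39.4
grip_force: 61.2
t 4.6 pos [542.9 314.  122.6] rot [-179.9    -0.18   -8.42] F [-0.5 -1.3  7.2] gap 39.4 grip 61.2
```

View pics/w3.png

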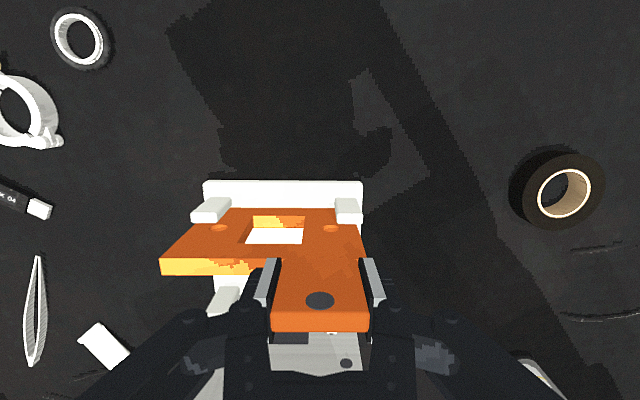

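The orange tab sits between the pads (gap 39.4). A 7 N upward force suggests a fingertip rests on the shoulder, so I regrip about 6 mm higher, leaving the part room to pivot, then lift 30 mm.

```bash
python3 -m crank '[[0,0,0,0,5.5],[0,0,0,0,5.5],[0,0,-0.7,0,5.5],[0,0,-0.7,0,5.5],[0,0,-0.7,0,3.5],[0,0,-0.7,0,3.5],[0,0,-0.7,0,3.5],[0,0,-0.7,0,3.5],[0,0,-0.7,0,3.5],[0,0,-0.7,0,3.5]]' 40
python3 -m crank '[[0,0,-1,0,3.5],[0,0,-2,0,3.5],[0,0,-3,0,3.5],[0,0,-3,0,3.5],[0,0,-3,0,3.5]]' 40
```

```text
time: 5.65
tool_pos: [541.9, 313.6, 127.8]
tcp_rot: [-180.0, -0.0, -8.4]
ft_force: [-0.4, 0.1, 5.1]
finger_gap: 39.1
grip_force: 40.5
time: 6.15
tool_pos: [541.8, 313.5, 157.8]
tcp_rot: [-180.0, -0.0, -8.4]
ft_force: [0.1, 0.1, -2.0]
finger_gap: 39.8
grip_force: 40.8
```

```bash
python3 -m crank '[[0.5,0,0,0,3.5],[1,0,0,0,3.5],[1.5,0,0.05,0,3.5],[2,0,0.1,0,3.5],[2,0,0.1,0,3.5]]' 40
python3 -m crank '[[0.5,0,0.05,0,3.5],[1,0,0.1,0,3.5],[1.5,0,0.2,0,3.5],[2,0,0.3,0,3.5],[2.5,0,0.4,0,3.5],[2.6,0,0.4,0,3.5],[2.6,0,0.4,0,3.5]]'
python3 -c "
from h import *
st();snap('wrist','w4')"
```

```text
time: 6.65
tool_pos: [561.9, 310.2, 155.8]
tcp_rot: [180.0, 0.0, -8.5]
ft_force: [-3.2, 1.2, -1.0]
finger_gap: 39.7
grip_force: 40.6
time: 7.35
tool_pos: [586.2, 306.6, 150.9]
tcp_rot: [179.9, 0.2, -8.4]
ft_force: [-7.3, 1.5, -4.9]
finger_gap: 39.5
grip_force: 41.4
t 7.35 pos [586.2 306.6 150.9] rot [179.94   0.19  -8.43] F [-7.3  1.5 -4.9] gap 39.5 grip 41.4
```

View pics/w4.png

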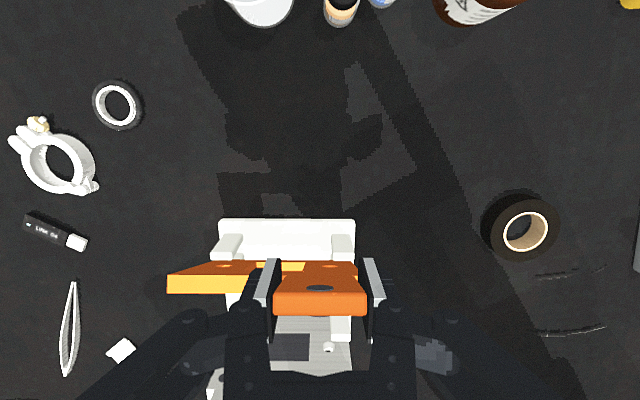

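The spacer pivots as hoped: its face at (320,275) is now steeply foreshortened. I lift it clear and measure the tilt in the grip.

```bash
python3 -m crank '[[0,0,-1.5,0,3.5],[0,0,-4,0,3.5],[0,0,-6,0,3.5],[0,0,-8,0,3.5],[0,0,-8,0,3.5],[0,0,-8,0,3.5]]'
cat > part.py <<'E'
from h import *
def planes(fn,lo,hi):
    z=np.load(f'pics/{fn}.npz');T=z['T'];P=cloud('wrist',z['d'],T);hsv=cv2.cvtColor(z['p'],cv2.COLOR_RGB2HSV)
    m=(cv2.inRange(hsv,lo,hi)>0)&~np.isnan(P[...,2])
    Q=P[m]@np.eye(3);L=(Q-T[:3,3])@T[:3,:3]   # tool frame
    L=L[(abs(L[:,0])<95)&(abs(L[:,1])<110)&(L[:,2]>-25)&(L[:,2]<130)]
    best=None;rng=np.random.default_rng(0);out=[];A=L
    for k in range(2):
        best=0
        for i in range(400):
            a,b,c=A[rng.choice(len(A),3,False)];n=np.cross(b-a,c-a);l=np.linalg.norm(n)
            if l<50:continue
            n/=l;s=abs((A-a)@n)<0.8
            if s.sum()>best:best=s.sum();S=s
        B=A[S];c=B.mean(0);n=np.linalg.svd(B-c,full_matrices=False)[2][2];n*=np.sign(n[np.argmax(abs(n))])
        print('plane n(tool)',n.round(3),'c',c.round(1),len(B),'ranges',B.min(0).round(1),B.max(0).round(1));out.append((n,c,B));A=A[~S]
    return out
E
python3 - <<'E'
from part import *
st();snap('wrist','w5');planes('w5',(3,120,60),(22,255,255))
E
```

```text
time: 8.0
tool_pos: [588.4, 306.6, 233.5]
tcp_rot: [-179.9, -0.2, -8.5]
ft_force: [-0.1, -0.6, -2.7]
finger_gap: 39.4
grip_force: 42.8
t 8.0 pos [588.4 306.6 233.5] rot [-179.93   -0.18   -8.46] F [-0.1 -0.6 -2.7] gap 39.4 grip 42.8
plane n(tool) [0.929 0.003 0.37 ] c [-10.5 -20.   37. ] 3675 ranges [-39.1 -85.  -12.6] [  9.1  25.2 108.7]
plane n(tool) [-0.349 -0.     0.937] c [  4.   -0.1 -13.3] 1473 ranges [ -0.3 -19.6 -15.2] [  7.9  19.5 -11.2]
```

```bash
cat >> part.py <<'E'
b=np.load('bed.npz');O,n,y,z=b['O'],b['n'],b['y'],b['z'];yaw=np.degrees(np.arctan2(n[1],n[0]))
C=O+0.75*y+2*z
def tcp_for(mid_tool,x,dy=0,dz=0):
    Rt=R.from_euler('xyz',[180,0,yaw],degrees=True).as_matrix()
    return C+x*n+dy*y+dz*z-Rt@np.array(mid_tool)
def where(mid_tool):
    T=tool();m=T[:3,:3]@np.array(mid_tool)+T[:3,3]-C;print('mid in bed xyz',(m@n).round(1),(m@y).round(1),(m@z).round(1))
E
python3 - <<'E'
from part import *
m=(-28.3,-30,68)
for x in(-62,-5):
    p=tcp_for(m,x);print(x,p.round(1));delta(p,yaw)
delta(tcp_for(m,-62)+[0,0,60],yaw)
E
```

```text
-62 [493.1 -79.4 175.9]
row [-3.67, 39.54, 5.62] -0.19
-5 [544.8 -77.2 151.9]
row [1.4, 38.57, 8.01] -0.19
row [-3.67, 39.54, -0.38] -0.19
```

```bash
python3 -m crank '[[-3.7,4,-1,-0.1,3.5],[-3.7,9,-1,-0.19,3.5],[-3.7,14,-1,-0.19,3.5],[-3.7,19,-1,-0.19,3.5],[-3.7,24,-1,-0.19,3.5],[-3.7,29,-1,-0.19,3.5],[-3.7,34,-1,-0.19,3.5],[-3.7,38,-1,-0.19,3.5],[-3.7,39.5,0,-0.19,3.5],[-3.7,39.5,0,-0.19,3.5],[-3.7,39.5,0,-0.19,3.5]]' 40
python3 - <<'E'
from part import *
st();snap('wrist','w6');planes('w6',(3,120,60),(22,255,255))
delta(tcp_for((-28.3,-30,68),-62),yaw)
E
```

```text
time: 9.15
tool_pos: [492.0, -78.5, 231.1]
tcp_rot: [-179.9, 0.1, 2.4]
ft_force: [0.0, -0.3, -1.1]
finger_gap: 39.5
grip_force: 42.8
t 9.15 pos [492.  -78.5 231.1] rot [-1.7994e+02  1.2000e-01  2.3900e+00] F [ 0.  -0.3 -1.1] gap 39.5 grip 42.8
plane n(tool) [0.93  0.005 0.367] c [-10.6 -19.4  37.3] 3749 ranges [-39.5 -85.4 -12.9] [  9.   25.  109.9]
plane n(tool) [-0.367  0.008  0.93 ] c [  3.9  -0.2 -13.3] 1450 ranges [ -0.2 -19.6 -15.4] [  7.8  19.3 -10.9]
row [0.07, 0.16, 5.58] 0.001
```

```bash
python3 -m crank '[[0.1,0.15,2,0,3.5],[0.1,0.15,4.5,0,3.5],[0.1,0.15,5.6,0,3.5],[0.1,0.15,5.6,0,3.5]]' 40
python3 -m crank '[[0.45,0,0.21,0,3.5],[0.9,0,0.42,0,3.5],[1.36,0,0.63,0,3.5],[1.8,0,0.83,0,3.5],[1.8,0,0.83,0,3.5]]'
python3 - <<'E'
from part import *
st();where((-28.3,-30,68));snap('wrist','w7')
E
```

```text
time: 9.6
tool_pos: [492.6, -78.7, 174.3]
tcp_rot: [-179.9, 0.2, 2.5]
ft_force: [-0.6, 0.2, -1.9]
finger_gap: 39.4
grip_force: 42.7
time: 10.1
tool_pos: [512.1, -79.1, 167.5]
tcp_rot: [-180.0, 0.0, 2.5]
ft_force: [-0.8, 2.5, -6.3]
finger_gap: 39.3
grip_force: 42.2
t 10.1 pos [512.1 -79.1 167.5] rot [-1.7997e+02  2.0000e-02  2.4500e+00] F [-0.8  2.5 -6.3] gap 39.3 grip 42.2
mid in bed xyz -41.3 -0.4 0.4
```

View pics/w7.png

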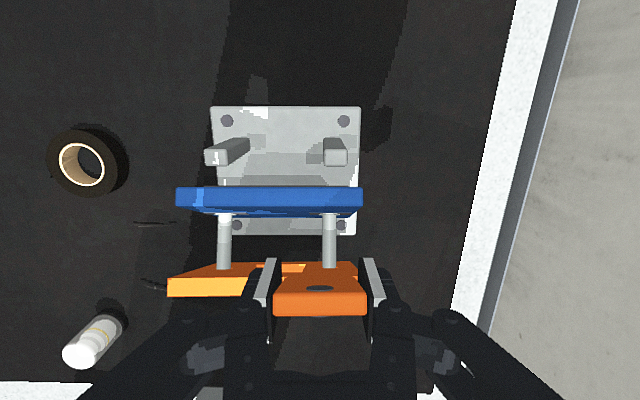

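It threads: middle at x = -41 (past both tip stops), with both pins at (224,240) and (330,240) entering behind the frame. I continue, with a slight shift down and to +y to ease the forces.

```bash
python3 -m crank '[[0.45,-0.05,0.27,0,3.5],[0.9,-0.05,0.48,0,3.5],[1.36,-0.05,0.69,0,3.5],[1.36,-0.05,0.69,0,3.5]]' 40
python3 -c "
from part import *
where((-28.3,-30,68))"
```

```text
time: 10.55
tool_pos: [525.9, -78.3, 160.9]
tcp_rot: [180.0, -0.0, 2.4]
ft_force: [0.7, 0.9, -4.8]
finger_gap: 39.2
grip_force: 42.4
mid in bed xyz -25.9 -0.3 0.2
```

```bash
python3 -m crank '[[0.45,0,0.24,0,3.5],[0.9,0,0.45,0,3.5],[1.3,0,0.65,0,3.5],[1.5,0,0.75,0,3.5],[1.5,0,0.75,0,3.5]]' 40
python3 -m crank '[[0.2,0,0.1,0,3.5],[0.4,0,0.19,0,3.5],[0.5,0,0.24,0,3.5],[0.5,0,0.24,0,3.5]]' 40
python3 - <<'E'
from part import *
st();where((-28.3,-30,68));snap('wrist','w8');planes('w8',(3,120,60),(22,255,255))
E
```

```text
time: 11.05
tool_pos: [540.8, -77.7, 153.7]
tcp_rot: [180.0, -0.0, 2.5]
ft_force: [0.2, 0.0, -1.9]
finger_gap: 39.3
grip_force: 42.7
time: 11.45
tool_pos: [545.1, -77.5, 151.2]
tcp_rot: [180.0, 0.0, 2.5]
ft_force: [-1.7, -0.5, 0.3]
finger_gap: 39.3
grip_force: 42.9
t 11.45 pos [545.1 -77.5 151.2] rot [1.80e+02 3.00e-02 2.45e+00] F [-1.7 -0.5  0.3] gap 39.3 grip 42.9
mid in bed xyz -4.5 -0.3 -0.5
plane n(tool) [ 0.922 -0.013  0.387] c [ -3.8 -13.4  17.8] 2256 ranges [-20.8 -85.2 -13. ] [ 9.3 23.1 55.2]
plane n(tool) [-0.284  0.006  0.959] c [  3.9  -0.2 -13.2] 1391 ranges [ -0.8 -19.7 -14.8] [  8.   19.4 -11.4]
```

```bash
python3 -m crank '[[0.2,0,0.09,0,3.5],[0.4,0,0.15,0,3.5],[0.6,0,0.22,0,3.5],[0.6,0,0.22,0,3.5]]' 40
python3 - <<'E'
from part import *
st();where((-28.3,-30,68));snap('wrist','w9');planes('w9',(3,120,60),(22,255,255))
E
```

```text
time: 11.9
tool_pos: [550.4, -77.2, 149.1]
tcp_rot: [-180.0, 0.1, 2.5]
ft_force: [-9.4, -0.9, 5.6]
finger_gap: 39.3
grip_force: 43.9
t 11.9 pos [550.4 -77.2 149.1] rot [-1.7999e+02  1.4000e-01  2.4500e+00] F [-9.4 -0.9  5.6] gap 39.3 grip 43.9
mid in bed xyz 1.0 -0.2 -0.2
plane n(tool) [-0.429  0.013  0.903] c [  4.5   0.5 -12.6] 1553 ranges [ -0.6 -33.  -15. ] [ 9.  19.5 -9.6]
plane n(tool) [ 0.892 -0.021  0.452] c [-1.8 -7.4  9.9] 914 ranges [-14.4 -84.5 -12.6] [ 9.3 21.1 31.4]
```

The spacer tilt reads 25–27° with about 11 N against the panel, so it is flat. I release and rise.

```bash
python3 -m crank '[[0,0,0,0,6.2],[0,0,0,0,6.2],[0,0,0,0,6.2],[0,0,0,0,6.2],[0,0,-3,0,6.2],[0,0,-7,0,6.2],[0,0,-12,0,8.5],[-12,3,-15,0,8.5],[-12,3,-15,0,8.5],[-12,3,-15,0,8.5],[-12,3,-15,0,8.5],[-12,3,-15,0,8.5]]'
python3 - <<'E'
from part import *
st();p,d,T=snap('wrist','w10');P=cloud('wrist',d,T);L=(P-C)
hsv=cv2.cvtColor(p,cv2.COLOR_RGB2HSV);m=(cv2.inRange(hsv,(3,120,60),(22,255,255))>0)&(np.linalg.norm(np.nan_to_num(L),axis=2)<110)
L=np.stack([L@n,L@y,L@z],-1)[m];F=L[(L[:,0]>-14)&(L[:,0]<-6)&(L[:,2]<40)]
print(len(F),np.percentile(F[:,0],[5,50,95]),'slope',np.linalg.lstsq(np.c_[F[:,1:],np.ones(len(F))],F[:,0],rcond=None)[0],np.percentile(L,[1,99],axis=0))
delta([420,362,300],-8.6)
E
```

```text
time: 13.15
tool_pos: [432.9, -112.5, 299.5]
tcp_rot: [180.0, -0.1, 2.4]
ft_force: [-0.2, -0.9, 0.2]
finger_gap: 84.9
grip_force: 0.0
t 13.15 pos [ 432.9 -112.5  299.5] rot [ 1.7997e+02 -1.2000e-01  2.4000e+00] F [-0.2 -0.9  0.2] gap 84.9 grip 0.0
2979 [-10.88658474 -10.23772218  -8.78539348] slope [ 1.74912808e-04  4.68946620e-03 -1.01425505e+01] [[nan nan nan]
 [nan nan nan]]
row [0.7, -47.43, -0.1] 0.193
```

View pics/w10.png

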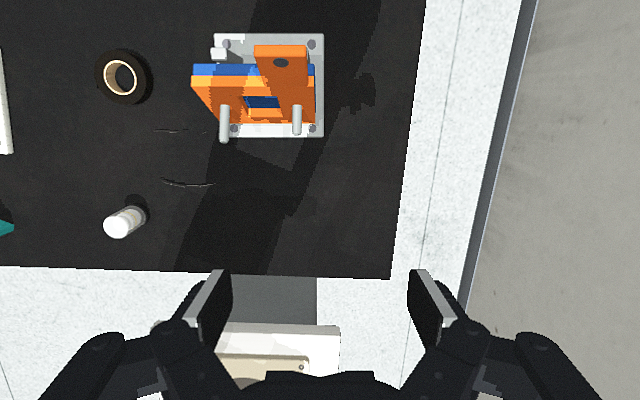

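The view shows the spacer flat on the panel (front face at -10.1 mm, slope ≈0), with pins at (224,120) and (297,118) protruding. Next the cover.

```bash
python3 -m crank '[[6,-5,2,0.1,8.5],[6,-10,4,0.19,8.5],[6.1,-15,6,0.19,8.5],[6.1,-20,6,0.19,8.5],[6.1,-25,6,0.19,8.5],[6.1,-30,6,0.19,8.5],[6.1,-35,6,0.19,8.5],[6.1,-40,6,0.19,8.5],[6.1,-45,6,0.19,8.5],[6.1,-49.3,8,0.19,8.5],[6.1,-49.3,9,0.19,8.5],[6.1,-49.3,9,0.19,8.5],[6.1,-49.3,9,0.19,8.5]]'
python3 -c "
from h import *
st();delta([473,383,128],-8.65)"
```

```text
time: 14.5
tool_pos: [471.6, 383.6, 207.0]
tcp_rot: [179.9, 0.1, -8.3]
ft_force: [0.4, -0.5, 0.6]
finger_gap: 84.8
grip_force: 0.0
t 14.5 pos [471.6 383.6 207. ] rot [ 1.7986e+02  1.3000e-01 -8.3100e+00] F [ 0.4 -0.5  0.6] gap 84.8 grip 0.0
row [0.16, 0.02, 7.9] 0.006
```

```bash
python3 -m crank '[[0.15,0,4,0.006,8.5],[0.15,0,7,0.006,8.5],[0.15,0,7.9,0.006,8.5],[0.15,0,7.9,0.006,8.5],[0.15,0,7.9,0.006,3.5],[0.15,0,7.9,0.006,3.5],[0.15,0,7.9,0.006,3.5],[0.15,0,7.9,0.006,3.5],[0.15,0,7.9,0.006,3.5],[0.15,0,7.9,0.006,3.5],[0.15,0,7.9,0.006,3.5]]' 40
python3 -m crank '[[0,0,-1,0,3.5],[0,0,-2,0,3.5],[0,0,-3,0,3.5],[0,0,-3.1,0,3.5],[0,0,-3.1,0,3.5]]' 40
python3 -m crank '[[0.5,0,0,0,3.5],[1,0,0,0,3.5],[1.5,0,0.05,0,3.5],[2,0,0.1,0,3.5],[2.5,0,0.15,0,3.5],[3,0,0.2,0,3.5],[3.5,0,0.3,0,3.5],[3.5,0,0.3,0,3.5]]' 40
```

```text
time: 15.6
tool_pos: [475.0, 383.1, 132.1]
tcp_rot: [-179.9, -0.1, -8.8]
ft_force: [-0.5, -2.0, 6.7]
finger_gap: 39.5
grip_force: 40.7
time: 16.1
tool_pos: [474.1, 383.0, 161.7]
tcp_rot: [-180.0, -0.0, -8.8]
ft_force: [0.8, -0.8, -2.5]
finger_gap: 39.1
grip_force: 41.0
time: 16.9
tool_pos: [508.6, 376.9, 157.0]
tcp_rot: [179.9, 0.1, -8.8]
ft_force: [-3.9, 1.1, -6.2]
finger_gap: 39.0
grip_force: 41.2
```

```bash
python3 -m crank '[[0.5,0,0.1,0,3.5],[1,0,0.2,0,3.5],[1.5,0,0.3,0,3.5],[1.8,0,0.3,0,3.5],[1.8,0,0.3,0,3.5]]' 40
python3 -m crank '[[0,0,-1.5,0,3.5],[0,0,-4,0,3.5],[0,0,-6,0,3.5],[0,0,-8,0,3.5],[0,0,-8,0,3.5],[0,0,-8,0,3.5]]'
python3 - <<'E'
from part import *
st();snap('wrist','w11');planes('w11',(0,0,90),(180,60,255))
E
```

```text
time: 17.4
tool_pos: [524.3, 374.4, 152.7]
tcp_rot: [179.9, 0.3, -8.8]
ft_force: [-8.8, 2.5, -9.4]
finger_gap: 39.0
grip_force: 42.0
time: 18.0
tool_pos: [527.5, 374.8, 236.3]
tcp_rot: [-179.9, -0.2, -8.8]
ft_force: [-0.3, 0.5, -3.5]
finger_gap: 39.2
grip_force: 42.9
t 18.0 pos [527.5 374.8 236.3] rot [-179.89   -0.18   -8.8 ] F [-0.3  0.5 -3.5] gap 39.2 grip 42.9
plane n(tool) [ 0.921 -0.001  0.391] c [-16.   16.9  38.4] 3089 ranges [-45.4 -24.8 -18.8] [  9.   84.6 106.8]
plane n(tool) [-0.366 -0.013  0.93 ] c [-0.6  0.8 -9.6] 1387 ranges [ -5.2 -25.8 -11.8] [11.3 33.3 -4.1]
```

View pics/w11.png

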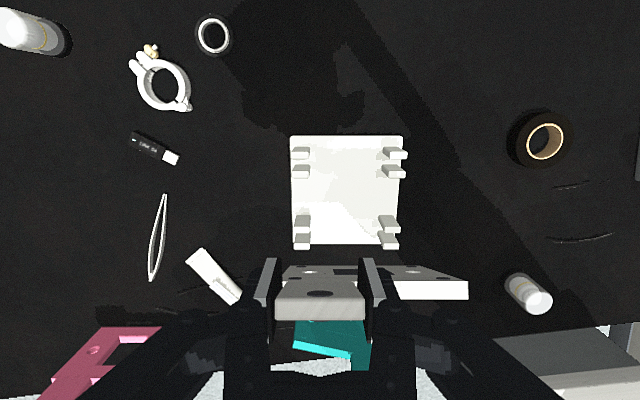

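The rack is empty and the aluminium cover hangs by its tab at (320,290), tilted 23°. I take it to the bed.

Run:
```python
from part import *
m=(-35.2,30,70.8)
p=tcp_for(m,-62,dy=-.1);print(p);delta(p,yaw);delta(p+[0,0,56],yaw)
```

```text
[497.49419654 -19.28696365 178.66267915]
row [3.13, 39.36, 5.61] -0.196
row [3.13, 39.35, 0.01] -0.196
```

```bash
python3 -m crank '[[-4,4,-1,-0.1,3.5],[-4,9,-1,-0.196,3.5],[-4,14,-1,-0.196,3.5],[-4,19,-1,-0.196,3.5],[-4,24,-1,-0.196,3.5],[-3,29,-1,-0.196,3.5],[0,34,-1,-0.196,3.5],[3.1,38,-1,-0.196,3.5],[3.1,39.3,0,-0.196,3.5],[3.1,39.3,0,-0.196,3.5],[3.1,39.3,0,-0.196,3.5]]' 40
python3 - <<'E'
from part import *
st();snap('wrist','w12');planes('w12',(0,0,90),(180,60,255))
delta(tcp_for((-35.2,30,70.8),-62,dy=-.1),yaw)
E
```

```text
time: 19.15
tool_pos: [496.2, -19.0, 233.3]
tcp_rot: [-180.0, 0.2, 2.3]
ft_force: [-0.8, 0.5, -2.6]
finger_gap: 38.8
grip_force: 42.9
t 19.15 pos [496.2 -19.  233.3] rot [-1.7996e+02  1.6000e-01  2.3400e+00] F [-0.8  0.5 -2.6] gap 38.8 grip 42.9
plane n(tool) [ 0.923 -0.001  0.384] c [-16.   18.   39.2] 3397 ranges [-46.8 -25.3 -19. ] [  8.6  84.6 112.9]
plane n(tool) [-0.355 -0.01   0.935] c [-0.7  0.2 -9.6] 1412 ranges [ -5.5 -26.  -11.8] [11.4 33.2 -4. ]
row [0.12, 0.1, 5.52] -0.0
```

```bash
python3 -m crank '[[0.1,0.1,2,0,3.5],[0.1,0.1,4.5,0,3.5],[0.1,0.1,5.5,0,3.5],[0.1,0.1,5.5,0,3.5]]' 40
python3 -m crank '[[0.45,0,0.21,0,3.5],[0.9,0,0.42,0,3.5],[0.9,0,0.42,0,3.5]]'
python3 -m crank '[[0.45,0,0.21,0,3.5],[0.9,0,0.42,0,3.5],[0.9,0,0.42,0,3.5]]'
python3 - <<'E'
from part import *
st();where((-35.2,30,70.8))
E
```

```text
time: 19.6
tool_pos: [496.6, -18.3, 178.2]
tcp_rot: [-180.0, 0.2, 2.5]
ft_force: [0.3, 0.3, -1.8]
finger_gap: 39.2
grip_force: 42.9
time: 19.9
tool_pos: [507.8, -19.0, 176.7]
tcp_rot: [180.0, -0.0, 2.5]
ft_force: [-3.5, 1.1, -0.1]
finger_gap: 39.7
grip_force: 43.2
time: 20.2
tool_pos: [516.1, -18.7, 170.5]
tcp_rot: [-180.0, 0.0, 2.4]
ft_force: [0.5, -0.3, -8.2]
finger_gap: 39.4
grip_force: 42.1
t 20.2 pos [516.1 -18.7 170.5] rot [-1.7999e+02  4.0000e-02  2.4500e+00] F [ 0.5 -0.3 -8.2] gap 39.4 grip 42.1
mid in bed xyz -41.7 -0.3 0.4
```

Threaded past both tips. I continue, about 0.7 mm lower.

```bash
python3 -m crank '[[0.45,0,0.28,0,3.5],[0.9,0,0.49,0,3.5],[1.36,0,0.7,0,3.5],[1.36,0,0.7,0,3.5]]' 40
python3 -m crank '[[0.4,0,0.22,0,3.5],[0.8,0,0.41,0,3.5],[1.0,0,0.5,0,3.5],[1.0,0,0.5,0,3.5]]' 40
python3 - <<'E'
from part import *
st();where((-35.2,30,70.8));snap('wrist','w13');planes('w13',(0,0,90),(180,60,255))
E
```

```text
time: 20.6
tool_pos: [529.9, -18.1, 164.0]
tcp_rot: [-180.0, 0.0, 2.5]
ft_force: [-1.4, -0.4, -8.0]
finger_gap: 39.2
grip_force: 42.1
time: 21.0
tool_pos: [539.7, -17.7, 159.3]
tcp_rot: [-180.0, 0.0, 2.5]
ft_force: [-2.0, -0.4, -6.1]
finger_gap: 39.0
grip_force: 42.3
t 21.0 pos [539.7 -17.7 159.3] rot [-1.80e+02  2.00e-02  2.46e+00] F [-2.  -0.4 -6.1] gap 39.0 grip 42.3
mid in bed xyz -15.5 -0.3 0.2
plane n(tool) [0.9   0.016 0.435] c [-9.7  0.8 19.4] 1480 ranges [-36.4 -25.2 -23.4] [11.4 84.6 73.5]
plane n(tool) [-0.55  -0.013  0.835] c [-0.3  0.2 -9.3] 1269 ranges [-11.6 -27.5 -17.8] [14.9 61.4  2.5]
```

```bash
python3 -m crank '[[0.2,0,0.12,0,3.5],[0.4,0,0.2,0,3.5],[0.6,0,0.28,0,3.5],[0.6,0,0.28,0,3.5]]' 40
```

```text
time: 21.45
tool_pos: [544.7, -17.5, 157.0]
tcp_rot: [-180.0, 0.2, 2.4]
ft_force: [-11.3, 0.1, 0.5]
finger_gap: 39.0
grip_force: 42.8
```

```bash
python3 -m crank '[[0,0,0,0,4.5],[0,0,0,0,4.5],[-0.1,0,0,0,4.5],[-0.1,0,-1.5,0,4.5],[-0.1,0,-4,0,4.5],[-0.1,0,-8,0,4.5],[-0.1,0,-12,0,3],[-12,3,-14,0,0],[-12,3,-14,0,0],[-12,3,-14,0,0],[-12,3,-14,0,0],[-12,3,-14,0,0]]'
python3 - <<'E'
from part import *
st();p,d,T=snap('wrist','w14');P=cloud('wrist',d,T);L=P-C;L=np.stack([L@n,L@y,L@z],-1)
m=(abs(L[...,1])<58)&(abs(L[...,2])<95)&(L[...,0]>-30)&(L[...,0]<8);vv,uu=np.mgrid[:400,:640]
F=L[m&(abs(L[...,2])<38)&(abs(abs(L[...,1])-37)>9)&(L[...,0]<-13)];
print(len(F),np.percentile(F,[3,50,97],axis=0).round(1).tolist());F=F[abs(F[:,0]-np.median(F[:,0]))<3]
print('slope',np.linalg.lstsq(np.c_[F[:,1:],np.ones(len(F))],F[:,0],rcond=None)[0].round(4))
mid=C-20*n;print('press point',mid.round(1))
E
```

```text
time: 22.65
tool_pos: [427.5, -52.8, 298.5]
tcp_rot: [180.0, -0.2, 2.4]
ft_force: [0.9, -0.3, 0.2]
finger_gap: -0.3
grip_force: 0.0
t 22.65 pos [427.5 -52.8 298.5] rot [179.96  -0.2    2.4 ] F [ 0.9 -0.3  0.2] gap -0.3 grip 0.0
2389 [[-21.3, -52.8, -34.8], [-20.5, -0.2, 7.3], [-19.6, 52.7, 36.4]]
slope [-3.00000e-04  1.53000e-02 -2.05618e+01]
press point [501.7 -49.   90.2]
```

View pics/w14.png

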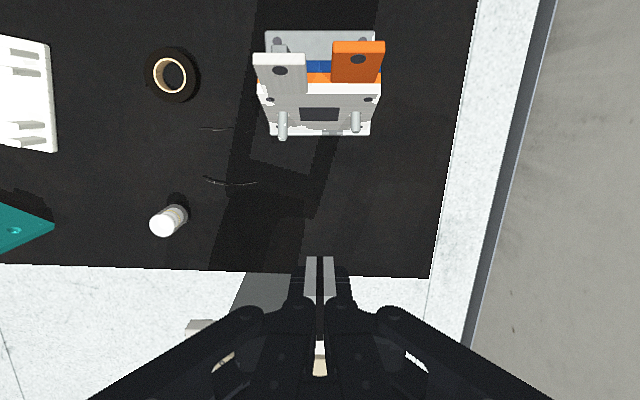

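The cover sits over the spacer: plate at (320,112), front face at -20.5, tilt about 1° off. Both tabs stand at (280,70) and (358,60). Now the press with shut fingers.

```bash
python3 -m crank '[[4.2,-0.2,4,0,0],[4.2,-0.2,8,0,0],[4.2,-0.2,12,0,0],[4.2,-0.2,16,0,0],[4.2,-0.2,17.8,0,0],[4.2,-0.2,17.8,0,0],[4.2,-0.2,17.8,0,0]]'
python3 -m crank '[[0.5,0,0.22,0,0],[1,0,0.44,0,0],[1.4,0,0.65,0,0],[1.4,0,0.65,0,0]]'
python3 -c "
from part import *
st();where((11,0,22))"
```

```text
time: 23.4
tool_pos: [469.4, -48.5, 119.1]
tcp_rot: [-180.0, 0.0, 2.5]
ft_force: [0.1, 0.0, 0.4]
finger_gap: 0.1
grip_force: 0.0
time: 23.8
tool_pos: [483.7, -48.2, 112.7]
tcp_rot: [180.0, -0.1, 2.5]
ft_force: [-0.3, -0.5, -0.3]
finger_gap: -0.3
grip_force: 0.0
t 23.8 pos [483.7 -48.2 112.7] rot [ 1.7999e+02 -5.0000e-02  2.4600e+00] F [-0.3 -0.5 -0.3] gap -0.3 grip 0.0
mid in bed xyz -26.5 1.6 -2.5
```

```bash
python3 -m crank '[[0.3,0,0.1,0,0],[0.5,0,0.2,0,0],[0.5,0,0.2,0,0]]'
python3 -m crank '[[0.15,0,0.07,0,0],[0.3,0,0.14,0,0],[0.3,0,0.14,0,0]]'
python3 -c "
from part import *
st();where((11,0,22));print(sense()['ft_force']@n)"
```

```text
time: 24.1
tool_pos: [488.0, -48.0, 110.2]
tcp_rot: [-180.0, 0.0, 2.5]
ft_force: [-1.2, -0.5, 0.4]
finger_gap: -0.1
grip_force: 0.0
time: 24.4
tool_pos: [490.9, -47.8, 108.8]
tcp_rot: [-180.0, 0.0, 2.5]
ft_force: [-0.0, 0.3, -0.1]
finger_gap: 0.1
grip_force: 0.0
t 24.4 pos [490.9 -47.8 108.8] rot [-180.      0.      2.45] F [-0.   0.3 -0.1] gap 0.1 grip 0.0
mid in bed xyz -18.3 1.7 -3.0
0.027639426910272154
```

```bash
for i in 1; do python3 -m crank '[[0.1,0,0.05,0,0],[0.2,0,0.09,0,0],[0.2,0,0.09,0,0]]'; done
python3 -m crank '[[0.1,0,0.05,0,0],[0.2,0,0.09,0,0],[0.2,0,0.09,0,0]]'
python3 -c "
from part import *
st();where((11,0,22));print(sense()['ft_force']@n,sense()['wrist_torque']);snap('wrist','w15');snap('side','s15')
a=cv2.imread('pics/s15.png')[260:350,270:360];a=cv2.resize(a,(400,400));b=cv2.resize(cv2.imread('pics/w15.png')[100:400,150:490],(400,353));c=np.zeros((400,800,3),np.uint8);c[:,:400]=a;c[:353,400:]=b;cv2.imwrite('pics/c15.png',c)"
```

```text
time: 24.7
tool_pos: [491.6, -47.8, 108.4]
tcp_rot: [-180.0, 0.2, 2.5]
ft_force: [-11.4, -0.4, 12.1]
finger_gap: -0.1
grip_force: 7.7
time: 25.0
tool_pos: [492.0, -47.8, 108.2]
tcp_rot: [-180.0, 0.4, 2.5]
ft_force: [-26.3, 0.3, 28.2]
finger_gap: -0.0
grip_force: 17.7
t 25.0 pos [492.  -47.8 108.2] rot [-179.99    0.42    2.46] F [-26.3   0.3  28.2] gap -0.0 grip 17.7
mid in bed xyz -17.2 1.7 -3.2
-35.638711681070774 [3.23562156e-04 4.20749212e+00 7.60821644e-03]
```

View pics/c15.png

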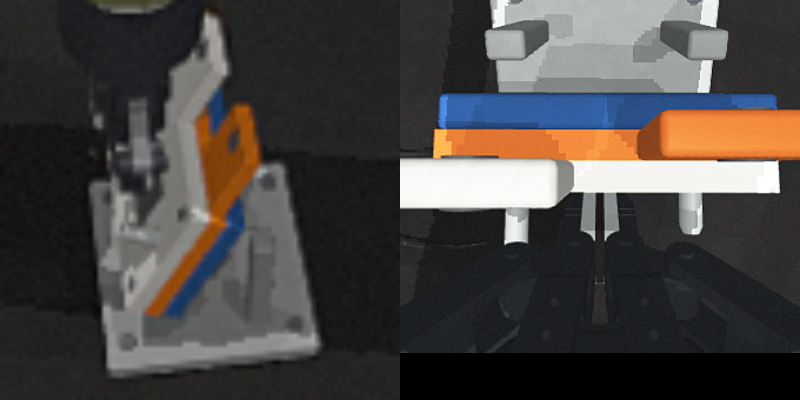

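The crops show the fingertips on the cover's middle with the gripper clear of both tabs, and blue, orange and aluminium lying flush. The push read 16 N, then 36 N, both under 50. I back off and check.

```bash
python3 -m crank '[[-0.2,0,-0.09,0,0],[-0.2,0,-0.09,0,0],[-1,0,-0.4,0,0],[-3,0,-1,0,0],[-4,0,-5,0,0],[-5,0,-10,0,0],[-6.5,0,-15,0,0],[-6.5,0,-19,0,0],[-6.5,0,-19,0,0],[-6.5,0,-19,0,0],[-6.5,0,-19,0,0]]'
python3 - <<'E'
from part import *
st();p,d,T=snap('wrist','w16');P=cloud('wrist',d,T);L=P-C;L=np.stack([L@n,L@y,L@z],-1)
F=L[(abs(L[...,1])<56)&(abs(L[...,2])<38)&(abs(abs(L[...,1])-37)>9)&(L[...,0]<-13)&(L[...,0]>-30)]
F=F[abs(F[:,0]-np.median(F[:,0]))<2.5]
print(len(F),np.median(F[:,0]),'slope',np.linalg.lstsq(np.c_[F[:,1:],np.ones(len(F))],F[:,0],rcond=None)[0].round(4))
hsv=cv2.cvtColor(p,cv2.COLOR_RGB2HSV);m=(cv2.inRange(hsv,(3,120,60),(22,255,255))>0)&(L[...,2]>50)&(abs(L[...,1])<60)
S=L[m&(L[...,2]<84)];print('spacer tab face x',np.percentile(S[:,0],[5,25,50]).round(1))
E
```

```text
time: 26.2
tool_pos: [429.4, -50.3, 295.8]
tcp_rot: [-180.0, 0.1, 2.5]
ft_force: [0.1, -0.4, 0.3]
finger_gap: -0.2
grip_force: 0.0
t 26.2 pos [429.4 -50.3 295.8] rot [-1.7997e+02  9.0000e-02  2.4500e+00] F [ 0.1 -0.4  0.3] gap -0.2 grip 0.0
2308 -19.988185029817352 slope [-8.00000e-04  1.50000e-03 -2.00031e+01]
spacer tab face x [-10.6 -10.2  -9.8]
```

The cover's front face is at -20.0 with slope ≈0, the spacer's is at -10.2, and the arm is clear. Handing in.

```bash
python3 -c "
from bench import hand_in
print(hand_in())"
```

```text
the job is handed in; nothing more can be done
None
```

The job is handed in at about 26 s: spacer and cover lie flat on the pins (front faces at -10.2 and -20.0 mm), the arm is clear, and the cover was pressed home at about 16 N, rising to 36 N, above the 15 N asked but under 50 N.

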